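# Tip the red sanding case out of the packed rack

## Task

Fetch the red case of sanding sheets for the next job: reach over the packed row, tip the red case forward from behind until it leans on the rack's front rail, then take it by its sides, draw it out and set it down gently, upright, in the shallow wooden tray. Leave the other cases standing in their places in the rack, and do not knock the jar, the turned finial or the sanding block about.

Things in the scene. Friction and masses are not known exactly. Their poses are not given: they have to be found in the camera images.
- red_case: The case to fetch: rigid closed box, red with white paper labels, 100 mm deep (its x) x 44 thick (its y) x 180 tall (its z); origin at the centre of its underside, axes along the rack's at the start. 0.28 to 0.56 kg, centre of mass at its middle. Stands second, third or fourth in the row, between other cases.
- red_case_top (a point): Centre of the red case's top face. Pushed to rack -x high on its back face, the case turns about its lower front edge, held by the rack's lip. Past about 0.51 rad it overbalances and comes to rest on the rail at 0.60 to 0.68 rad, where it stays, its top wholly in front of the other cases.
- green_case: Green case, 0.4 kg, same box as the red one: 100 (x) x 44 (y) x 180 mm tall; origin at the centre of its underside; to be left standing in the rack.
- blue_case: Blue case, 0.4 kg, same box as the red one: 100 (x) x 44 (y) x 180 mm tall; origin at the centre of its underside; to be left standing in the rack.
- grey_case: Grey case at the row's rack -y end, 0.4 kg, same box as the red one: 100 (x) x 44 (y) x 180 mm tall; origin at the centre of its underside; to be left standing in the rack.
- white_case: White case at the row's rack +y end, 0.4 kg, same box as the red one: 100 (x) x 44 (y) x 180 mm tall; origin at the centre of its underside; to be left standing in the rack.
- rack: Fixed plywood rack, yaw within 0.22 rad, front towards its -x (the robot). Five cases stand in it side by side along its y, 46 mm pitch (2 mm gaps), open above. Origin at bench height under the row's middle. Its floor is 12 mm above the bench; case fronts at x = -50, backs at x = +50 (within 2 mm), tops 192 mm above the bench.
- rack_rail (a point): Middle of the axis of the rack's front rail, a 12 mm steel bar along rack y at x = -99 mm, 73 mm above the bench. End panels at y = -126..-116 and 116..126 mm rise to 100 mm; arms from them, 86 mm high, reach forward to x = -111 mm and carry the rail.
- rack_lip (a point): Middle of the top of the lip in front of the cases' feet, 8 mm above the rack's floor, at rack x = -62 to -54 mm. At the back a board at x = 55 to 63 mm rises to 62 mm above the bench; above it nothing is behind the cases.
- tray: Fixed shallow wooden tray, open above; outside 132 (x) x 76 (y) x 16 mm high, walls and floor 6 mm thick, so the inside is 120 x 64 mm and 10 mm deep. Origin at the centre of its underside. The case fits standing with its 100 mm depth along the tray's x, either way round.
- jar: Bystander: amber glass jar with black cap, 60 mm diameter, 85 mm tall, standing; origin at the centre of its underside.
- finial: Bystander: turned dark wooden finial, 60 mm base, 110 mm tall, standing; origin at the centre of its underside.
- sanding_block: Bystander: cork sanding block, 112 x 62 x 30 mm, lying flat; origin at the centre of its underside.
Not all that is in view belongs to the job. There is more than one size of the red_case; the one meant has the size given above.

How it is judged:
By the outcome, as a careful person would: the job done as asked, in the order asked, and still so for the second after the job is handed in, with the robot touching nothing.
It also fails if it takes over 67 s, if anything falls off the work surface, if the arm or the gripper's body presses on something with over 40 N, if the wrist force passes 120 N, or if a joint passes its speed limit or range.

## Robot

A 6-joint arm with a two-finger parallel gripper is mounted at the origin on the work surface. World frame = base frame: x ahead of the robot, y to its left, z up, the work surface at z = 0. Lengths are in mm, angles in degrees, forces in N, time in s.
With the tool pointing down it reaches from about 300 to 850 mm from the base axis. Payload 4.2 kg.
Tool frame: the origin (TCP) lies on the centre line of the jaws, within the pads' length; the fingertips stand 14 mm ahead of it and the grasp point (between the pads) lies 5 mm behind it; z points along the fingers, y is the direction in which the jaws open and shut (so a half turn about z gives the same grasp; the last joint's range is limited). The gripper opens to 91 mm and grips with 3 to 60 N. Pads are 32 mm wide; open, the fingers measure 118 mm over their backs; the gripper's body (76 mm by 178 mm) begins 60 mm behind the grasp point.
Start: joints at [-75.917, 18.312, 89.639, -0, 72.044, -1.146], TCP at [151.044, -554.822, 227.976] pointing down, gripper open.
Joint ranges: [-177.97, 177.97], [-48.28, 115.42], [12.27, 149.76], [-77.06, 257.06], [2.81, 150.46], [-146.56, 146.56]. Speed limits (degrees/s): [147.25, 147.25, 180, 180, 180, 180].

## Interface

Orientations are given as [roll, pitch, yaw] about the fixed x, y, z axes, in that order (R = Rz(yaw) Ry(pitch) Rx(roll)).
In Python, from workcell import env gives the robot as it stands.
- The arm moves only by the tool play_rows, never from a script. Its argument "increments" is a list of rows, each a list of 5 numbers: the shift along the world's x, y, z in mm, then the turn about the world's z in degrees, then the closure, from 0 (fully open) to 1 (shut). In form: [[x, y, z, yaw, fingers], ...]. A call has 1 to 20 rows; each row shifts and turns the commanded pose from where the row before left it; what a row does not reach is not made up. A row lasts 1/8 s, in which the tool goes at most 62.5 mm and 10.7 degrees, less where a joint would pass 70% of its speed; a pose out of reach is approached as far as the arm can. A call is refused whole if a number of a shift passes 62.5 or a number of a turn 10.7, either way. A call with a gripper value outside its range is refused whole. The fingers move at their own pace and stop on an object; "newtons" is the grip in N (left out, the last holds). Time passes only in rows, so rows that do not move let the fingers close. It gives the time, the measured TCP pose, the force and the opening at its end, in the units of the state.
- env.state(): the state, without advancing time (a new reading comes with each control period).
- env.grab_frame(name): name is "scene" or "side" or "wrist"; returns the picture (384x512x3 uint8, red, green, blue); there is no depth.
- env.calibration(name): a dict with "fx", "fy", "cx", "cy" (pixels), "dist_coeffs" ([k1, k2, p1, p2, k3] as OpenCV has them; the pictures are not rectified), "R" (3x3) and "t" (3): a world point X has camera coordinates R X + t; the wrist camera has in their place "hand_eye" (4x4, takes a point from camera to tool coordinates, whose origin is the TCP and whose axes are the flange's). Camera axes: x right, y down, z forward; pixel columns grow to the right and rows downward; lengths in mm; the calibration is good to about 2 mm. A picture is of the moment at which its call begins: read the wrist's pose just before it. calibration takes no time and is no camera call.
- env.job_done(): hands the job in, once; it reports no verdict.
The state is a dict: "time_s": time; "qpos": joint angles; "qvel": joint speeds; "effort": joint torques, N m; "ee_pos": TCP position; "ee_rot": TCP orientation; "force": force on the tool from outside, world axes, zero at the start; "torque": the same for the moment, N m; "gripper_width": finger opening in mm.
Only numpy, scipy, OpenCV 4.12 (cv2) and the standard library are available. Lean on these libraries where they do the work, as an engineer would, in place of code of your own. Each camera call takes 0.05 s, during which the arm holds its last target.

## Working session

There is one attempt and no reset: what is moved stays moved. The work goes in short steps, Python scripts to look and compute and a tool call to move; the robot and the scene stay as the last step left them, time stands still between calls to the robot, and variables do not carry over. Pictures are saved under pics/ and viewed, and the job is handed in when it is done.

Besides the shell and the picture viewer there is one more tool, called in YAML: its name, and indented under it one key for each argument. play_rows: Moves the arm, as the interface text tells. Its arguments: {"type":"object","properties":{"increments":{"type":"array"},"newtons":{"type":"number"}},"required":["increments"]}

```bash
ls; mkdir -p pics
cat > h.py <<'E'
import numpy as np, cv2
from workcell import env
def snap(n,f):
    im=env.grab_frame(n); cv2.imwrite(f'pics/{f}.png',cv2.cvtColor(im,cv2.COLOR_RGB2BGR)); return im
def ray(c,u,v):
    K=np.array([[c['fx'],0,c['cx']],[0,c['fy'],c['cy']],[0,0,1.]])
    p=cv2.undistortPoints(np.array([[[u,v]]],float),K,np.array(c['dist_coeffs'],float))[0,0]
    R=np.array(c['R']);t=np.array(c['t']).ravel()
    return -R.T@t, R.T@np.array([p[0],p[1],1])
def atz(c,u,v,z):
    o,d=ray(c,u,v); return o+d*(z-o[2])/d[2]
def proj(c,X):
    K=np.array([[c['fx'],0,c['cx']],[0,c['fy'],c['cy']],[0,0,1.]])
    R=np.array(c['R'],float);t=np.array(c['t'],float).ravel()
    return cv2.projectPoints(np.array(X,float).reshape(-1,1,3),cv2.Rodrigues(R)[0],t,K,np.array(c['dist_coeffs'],float))[0][:,0]
def crop(f,g,x0,y0,x1,y1,s):
    im=cv2.imread(f'pics/{f}.png')[y0:y1,x0:x1]; cv2.imwrite(f'pics/{g}.png',cv2.resize(im,None,fx=s,fy=s,interpolation=cv2.INTER_CUBIC))
E
python3 - <<'E'
from h import *
print(env.state())
snap('scene','sc0'); snap('side','si0')
for n in('scene','side','wrist'): print(n,env.calibration(n))
E
```

```text
pics
{'time_s': 0.0, 'qpos': array([-7.59171235e+01,  1.83522022e+01,  8.97064220e+01, -2.73456166e-04,
        7.20445974e+01, -1.14660193e+00]), 'qvel': array([ 0.05250866, -0.00098862,  0.04085965, -0.02008717,  0.05681583,
        0.03370658]), 'effort': array([ 3.87509510e-05, -4.12458086e+01, -2.31969559e+01,  7.24529405e-02,
        4.58184828e-02, -1.50873384e-04]), 'ee_pos': array([ 150.91887441, -554.33825324,  227.11453614]), 'ee_rot': array([-1.79896794e+02, -1.80559677e-03,  1.52295613e+01]), 'force': array([-0.30318266, -0.94724909, -0.26167954]), 'torque': array([0.06256524, 0.01843371, 0.00973251]), 'gripper_width': 90.81323458031622}
scene {'fx': 362.2333687027539, 'fy': 362.2333687027539, 'cx': 255.44954127449867, 'cy': 191.18033552498827, 'dist_coeffs': array([-0.0190859,  0.       ,  0.       ,  0.       ,  0.       ]), 'R': array([[ 0.9188006 , -0.39472015, -0.00120751],
       [-0.37609352, -0.87450602, -0.30625623],
       [ 0.11982953,  0.28184255, -0.95194835]]), 't': array([-511.78505325,  168.49383851, 1033.55471495])}
side {'fx': 412.81393920639266, 'fy': 
[... 216 characters left out ...]
0.182092  ,  0.92947767, -0.32080176],
       [ 0.053142  , -0.31647668, -0.94711057]]), 't': array([ 480.13498584,  216.27377321, 1118.60647016])}
wrist {'fx': 317.46772631923574, 'fy': 317.46772631923574, 'cx': 256.0593829146668, 'cy': 191.55786778467737, 'dist_coeffs': array([-0.00577773,  0.        ,  0.        ,  0.        ,  0.        ]), 'hand_eye': array([[-1.58960001e-03, -9.69085099e-01, -2.46721591e-01,
         6.86530214e+01],
       [ 9.99998402e-01, -1.74216026e-03,  4.00062606e-04,
         3.46083395e-01],
       [-8.17523261e-04, -2.46720561e-01,  9.69086321e-01,
        -1.56083878e+02],
       [ 0.00000000e+00,  0.00000000e+00,  0.00000000e+00,
         1.00000000e+00]])}
```

View pics/sc0.png

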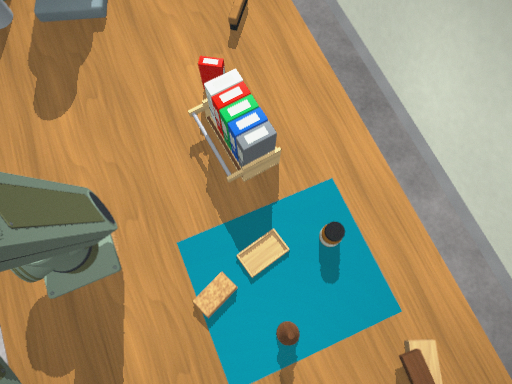

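View pics/si0.png

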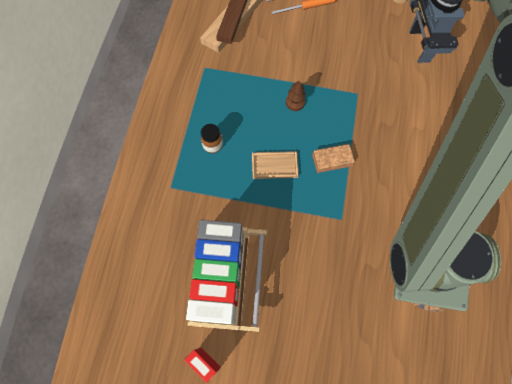

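The scene picture shows the rack row at about (238,120), running white, red, green, blue, grey. The tray is at (263,253), the jar at (332,235), the finial at (288,333) and the sanding block at (215,296). Candidates for the red case:
- The red case second in the row from the white end, at scene (232,95) and side (213,292).
- A smaller red box lying outside the rack, at scene (211,68) and side (201,364).

I choose the one in the row.

Run:
```python
from h import *
crop('sc0','sc0a',180,45,300,195,4); crop('sc0','sc0b',180,220,360,350,4); crop('si0','si0a',175,210,285,384,3.4);crop('si0','si0b',190,70,370,190,4)
```

```text
(no output)
```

View pics/sc0a.png

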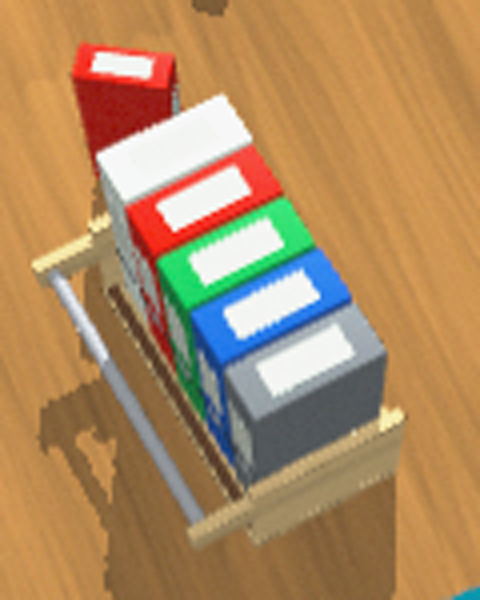

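View pics/sc0b.png

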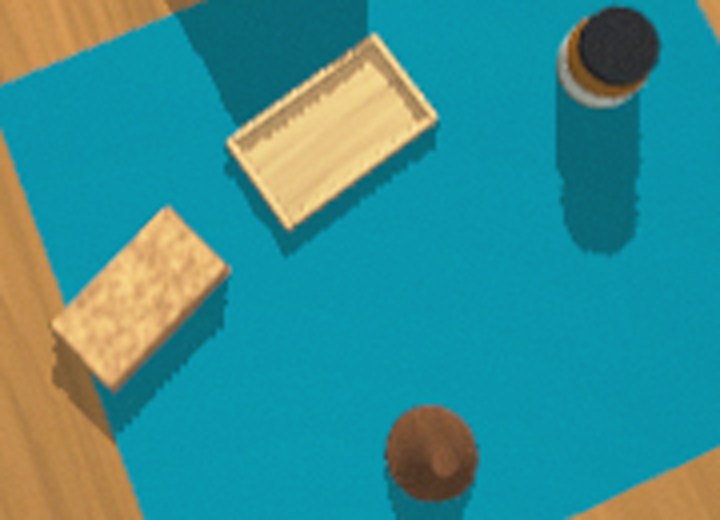

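View pics/si0a.png

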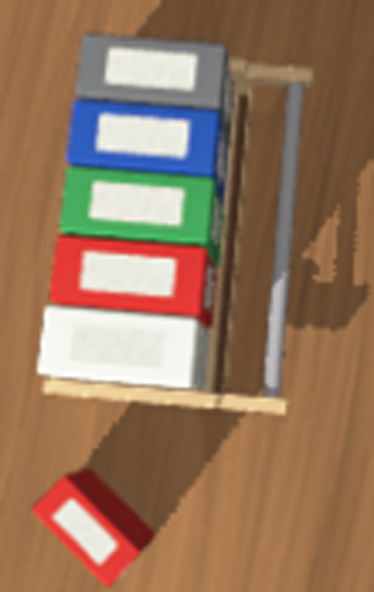

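View pics/si0b.png

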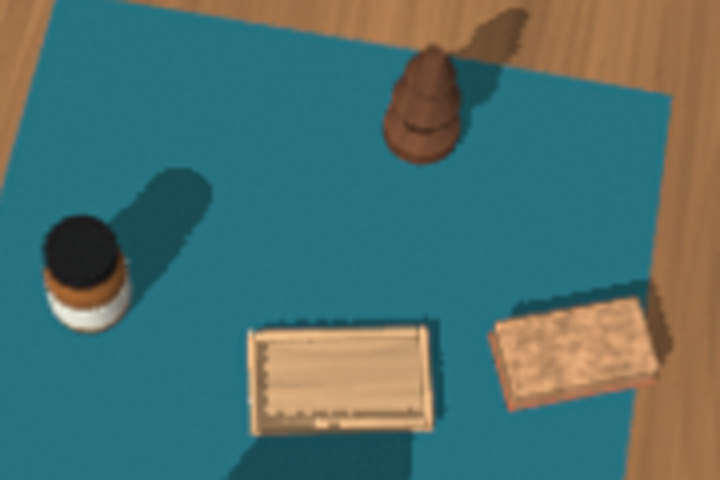

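```bash
cat > fit.py <<'E'
from h import *
from scipy.optimize import least_squares
C={n:env.calibration(n) for n in('scene','side')}
def px(pts,x0,y0,s): return [(x0+(a+.5)/s-.5,y0+(b+.5)/s-.5) for a,b in pts]
def fit(obs,x0):
    # obs: list (cam, local xyz, px)
    def T(p,L):
        c,s=np.cos(p[2]),np.sin(p[2]); L=np.array(L,float); return np.c_[p[0]+c*L[:,0]-s*L[:,1],p[1]+s*L[:,0]+c*L[:,1],L[:,2]]
    def f(p): return np.concatenate([(proj(C[c],T(p,L))-np.array(q)).ravel() for c,L,q in obs])
    r=least_squares(f,x0); return r.x,r.fun
def box(x0,x1,y0,y1,z): return [(x0,y0,z),(x0,y1,z),(x1,y1,z),(x1,y0,z)]
E
python3 - <<'E'
from fit import *
s=px([(127,205),(157,257),(285,197),(255,147),(97,155),(222,95),(387,350),(248,418)],180,45,4)
d=px([(57,236),(214,246),(207,310),(48,300),(84,36),(228,45),(38,375),(198,387)],175,210,3.4)
for p in s: print('s',atz(C['scene'],*p,192).round(0))
for p in d: print('d',atz(C['side'],*p,192).round(0))
E=env.calibration
st=px([(227,143),(375,33),(439,118),(290,231)],180,220,4)
dt=px([(248,328),(428,320),(434,430),(254,436)],190,70,4)
for p in st: print('ts',atz(C['scene'],*p,16).round(0))
for p in dt: print('td',atz(C['side'],*p,16).round(0))
for n,p in [('jar',px([(618,45)],180,220,4)[0]),('fin',px([(445,460)],180,220,4)[0])]: print(n,atz(C['scene'],*p,85 if n=='jar' else 110).round(0))
for p in px([(52,325),(168,207),(232,270),(113,392)],180,220,4): print('blk',atz(C['scene'],*p,30).round(0))
for p in px([(75,45),(173,55),(177,90),(75,80)],180,45,4): print('decoy',atz(C['scene'],*p,130).round(0))
E
```

```text
s [513. 196. 192.]
s [517. 152. 192.]
s [613. 160. 192.]
s [609. 204. 192.]
s [509. 241. 192.]
s [605. 252. 192.]
s [629.  29. 192.]
s [528.  21. 192.]
d [614. 168. 192.]
d [511. 154. 192.]
d [507. 195. 192.]
d [610. 209. 192.]
d [628.  32. 192.]
d [529.  19. 192.]
d [605. 257. 192.]
d [503. 244. 192.]
ts [ 415. -197.   16.]
ts [ 542. -166.   16.]
ts [ 558. -239.   16.]
ts [ 431. -269.   16.]
td [ 559. -239.   16.]
td [ 431. -271.   16.]
td [ 413. -187.   16.]
td [ 538. -157.   16.]
jar [ 678. -250.   85.]
fin [ 462. -436.  110.]
blk [ 262. -264.   30.]
blk [ 361. -223.   30.]
blk [ 385. -279.   30.]
blk [ 284. -320.   30.]
decoy [535. 380. 130.]
decoy [599. 343. 130.]
decoy [590. 313. 130.]
decoy [524. 351. 130.]
```

Run:
```python
from fit import *
s=px([(127,205),(157,257),(285,197),(255,147),(97,155),(222,95),(387,350),(248,418)],180,45,4)
d=px([(57,236),(214,246),(207,310),(48,300),(84,36),(228,45),(38,375),(198,387)],175,210,3.4)
z=192
Ls=[(-50,68,z),(-50,24,z),(50,24,z),(50,68,z),(-50,114,z),(50,114,z),(50,-114,z),(-50,-114,z)]
Ld=[(50,24,z),(-50,24,z),(-50,68,z),(50,68,z),(50,-114,z),(-50,-114,z),(50,114,z),(-50,114,z)]
for o in ([('scene',Ls,s),('side',Ld,d)],[('scene',Ls,s)],[('side',Ld,d)]):
    p,r=fit(o,[565,135,.1]); print(p.round(3),np.degrees(p[2]),np.abs(r).max())
p,r=fit([('scene',Ls,s),('side',Ld,d)],[565,135,.1])
c,sn=np.cos(p[2]),np.sin(p[2]); 
print('red',p[0]-46*sn,p[1]+46*c)
st=px([(227,143),(375,33),(439,118),(290,231)],180,220,4)
dt=px([(248,328),(428,320),(434,430),(254,436)],190,70,4)
A=[(-66,38,16),(66,38,16),(66,-38,16),(-66,-38,16)]; B=[A[2],A[3],A[0],A[1]]
for o in ([('scene',A,st),('side',B,dt)],[('scene',A,st)],[('side',B,dt)]):
    q,r=fit(o,[486,-217,.2]); print(q.round(3),np.degrees(q[2]),np.abs(r).max())
```

```text
[5.66648e+02 1.35880e+02 1.08000e-01] 6.191119137952086 1.757717340412853
[5.67513e+02 1.34196e+02 9.50000e-02] 5.439013347199088 1.4288988837047896
[5.65979e+02 1.36883e+02 1.16000e-01] 6.663221252347692 1.392597738813663
red 561.6872444054038 181.6119327237869
[ 4.85813e+02 -2.15784e+02  2.34000e-01] 13.395960150860118 2.4025431798279158
[ 4.86426e+02 -2.17710e+02  2.32000e-01] 13.30219159901249 0.4686796131978781
[ 4.85125e+02 -2.13348e+02  2.35000e-01] 13.472801625837267 1.7108120375571332
```

play_rows:
  increments:
    - [0,0,40,0,0]
    - [40,40,5,-3,0.5]
    - [40,40,5,-3,1]
    - [40,40,5,-3,1]
    - [40,40,5,0,1]
    - [40,40,5,0,1]
    - [40,40,5,0,1]
    - [40,40,5,0,1]
    - [21,54,5,0,1]
    - [21,54,0,0,1]
    - [21,54,0,0,1]
    - [21,54,0,0,1]
    - [21,54,0,0,1]
    - [21,54,0,0,1]
    - [21,54,0,0,1]
    - [22,54,0,0,1]
    - [0,0,0,0,1]
    - [0,0,0,0,1]

```text
time_s: 2.35
ee_pos: [599.7, 156.8, 307.3]
ee_rot: [179.9, 0.1, 6.3]
force: [-0.3, 0.2, 0.1]
gripper_width: 0.1
```

```bash
cat >> h.py <<'E'
from scipy.spatial.transform import Rotation as Ro
def wcal(s):
    c=dict(env.calibration('wrist')); H=np.array(c['hand_eye'])
    R=Ro.from_euler('xyz',s['ee_rot'],degrees=True).as_matrix()
    T=np.eye(4);T[:3,:3]=R;T[:3,3]=s['ee_pos']; W=np.linalg.inv(T@H); c['R']=W[:3,:3];c['t']=W[:3,3]; return c
def st():
    s=env.state(); print(round(s['time_s'],2),'pos',s['ee_pos'].round(1),'rot',s['ee_rot'].round(1),'q',s['qpos'].round(0),'F',s['force'].round(1),'w',round(s['gripper_width'],1)); return s
E
python3 - <<'E'
from h import *
import pickle
s=st(); c=wcal(s); snap('wrist','w1'); pickle.dump(c,open('w1.pkl','wb'))
E
```

```text
2.35 pos [599.7 156.8 307.3] rot [1.799e+02 1.000e-01 6.300e+00] q [14. 21. 75. -0. 85. 97.] F [-0.3  0.2  0.1] w 0.1
```

View pics/w1.png

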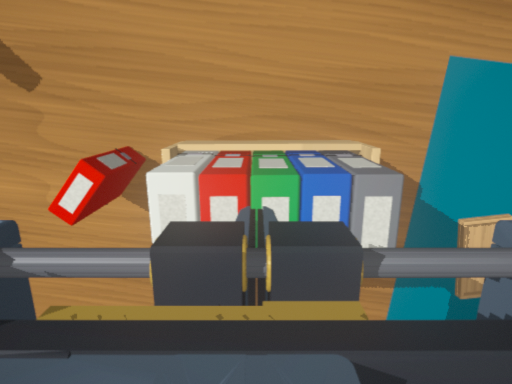

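The wrist view shows white, red, green, blue and grey from left to right. The red case in the row is at about (227,185). The small red decoy is outside the rack at (97,185). I'll enlarge the row.

Run:
```python
from h import *
crop('w1','w1a',140,135,410,255,2.9)
```

```text
(no output)
```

View pics/w1a.png

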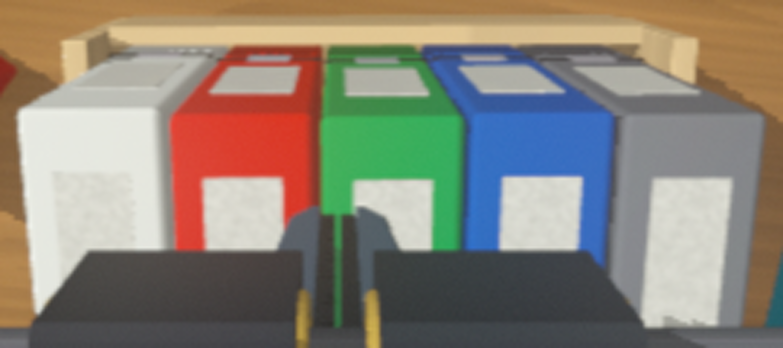

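Run:
```python
from fit import *
import pickle
c=pickle.load(open('w1.pkl','rb')); C['w']=c
P=px([(20,110),(172,114),(321,114),(463,114),(611,116),(762,117)],140,135,2.9)
X=np.array([atz(c,*p,192) for p in P]); print(X.round(1))
v=X[0]-X[-1]; print(np.degrees(np.arctan2(-v[0],v[1])),np.linalg.norm(v))
print('red back mid',X[1:3].mean(0))
```

```text
[[605.9 252.5 192. ]
 [609.6 207.2 192. ]
 [614.4 162.8 192. ]
 [618.9 120.4 192. ]
 [623.1  76.1 192. ]
 [627.7  30.8 192. ]]
5.593063759065982 222.80038720447246
red back mid [611.97167442 184.97119751 192.        ]
```

play_rows:
  increments:
    - [20,16,0,0,1]
    - [20,16,-10,0,1]
    - [0,0,-40,0,1]
    - [0,0,-40,0,1]
    - [0,0,-29,0,1]
    - [0,0,0,0,1]

```text
time_s: 3.15
ee_pos: [638.4, 187.1, 186.9]
ee_rot: [179.9, 0.3, 6.1]
force: [0.6, 0.1, -0.2]
gripper_width: 0.3
```

Run:
```python
from h import *
s=st(); snap('side','si2'); snap('scene','sc2'); crop('si2','si2a',150,190,300,340,4);crop('sc2','sc2a',160,40,310,190,4)
a=cv2.imread('pics/si2a.png');b=cv2.imread('pics/sc2a.png');cv2.imwrite('pics/j2.png',cv2.resize(np.hstack([a,b]),(800,400)))
```

```text
3.15 pos [638.4 187.1 186.9] rot [179.9   0.3   6.1] q [15. 28. 80. -0. 72. 99.] F [ 0.6  0.1 -0.2] w 0.3
```

View pics/j2.png

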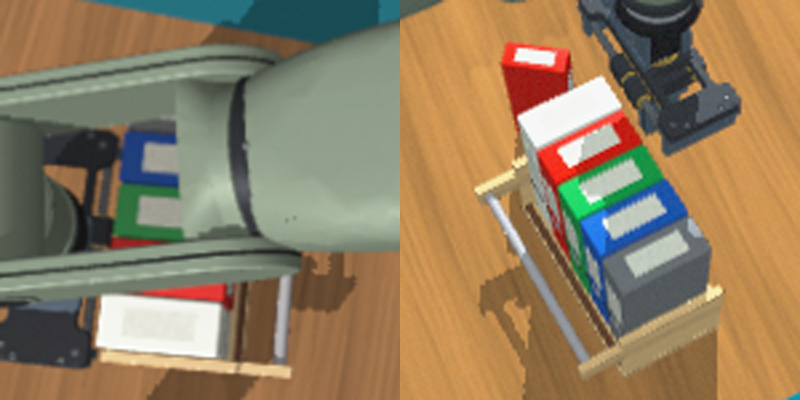

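play_rows:
  increments:
    - [-6,-0.6,0,0,1]
    - [-5,-0.5,0,0,1]
    - [-4,-0.4,1,0,1]
    - [-7,-0.7,4,0,1]
    - [-7,-0.7,4,0,1]
    - [-7,-0.7,4,0,1]
    - [-7,-0.7,3,0,1]
    - [-7,-0.7,3,0,1]
    - [-7,-0.7,3,0,1]
    - [-7,-0.7,2,0,1]
    - [0,0,0,0,1]

```text
time_s: 4.62
ee_pos: [575.5, 182.8, 213.3]
ee_rot: [180.0, -0.0, 6.2]
force: [0.5, 0.5, -0.3]
gripper_width: 0.4
```

Run:
```python
from h import *
s=st(); snap('wrist','w3'); snap('scene','sc3'); crop('sc3','sc3a',160,40,310,190,4)
a=cv2.resize(cv2.imread('pics/w3.png'),(440,330));b=cv2.resize(cv2.imread('pics/sc3a.png'),(330,330));cv2.imwrite('pics/j3.png',np.hstack([a,b]))
```

```text
4.62 pos [575.5 182.8 213.3] rot [180.   -0.    6.2] q [ 17.  21.  87.  -0.  71. 100.] F [ 0.5  0.5 -0.3] w 0.4
```

View pics/j3.png

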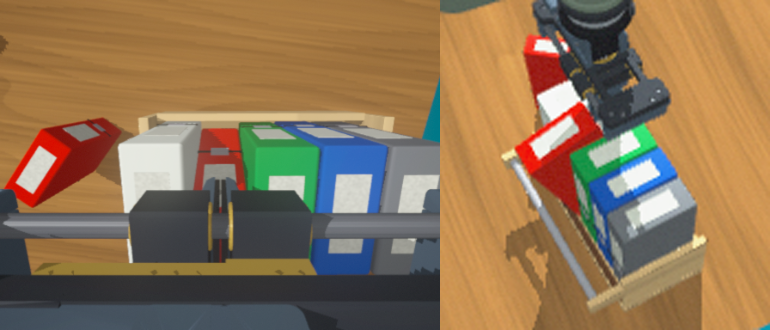

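The red case is tipping forward cleanly: its top is at about (565,150) in the joined picture, and its neighbours are standing.

play_rows:
  increments:
    - [-7,-0.7,2,0,1]
    - [-7,-0.7,1,0,1]
    - [-7,-0.7,1,0,1]
    - [-7,-0.7,0,0,1]
    - [-5,-0.5,0,0,1]
    - [-5,-0.5,0,0,1]
    - [-4,-0.4,0,0,1]
    - [0,0,0,0,1]

```text
time_s: 5.72
ee_pos: [533.8, 178.5, 217.0]
ee_rot: [180.0, 0.0, 6.2]
force: [-0.2, -0.1, -0.9]
gripper_width: 0.2
```

Run:
```python
from h import *
s=st(); snap('wrist','w4'); snap('scene','sc4'); crop('sc4','sc4a',160,40,310,190,4)
a=cv2.resize(cv2.imread('pics/w4.png'),(440,330));b=cv2.resize(cv2.imread('pics/sc4a.png'),(330,330));cv2.imwrite('pics/j4.png',np.hstack([a,b]))
```

```text
5.72 pos [533.8 178.5 217. ] rot [180.    0.    6.2] q [ 17.  18.  92.  -0.  70. 101.] F [-0.2 -0.1 -0.9] w 0.2
```

View pics/j4.png

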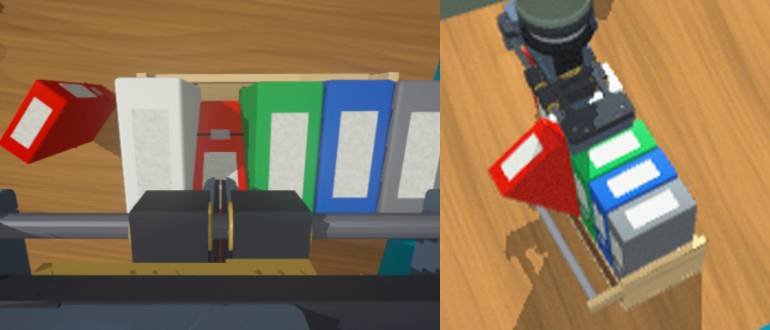

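play_rows:
  increments:
    - [0,0,30,0,1]
    - [0,0,45,0,0.5]
    - [-10,-2,50,0,0]
    - [-30,-3,0,0,0]
    - [0,0,0,0,0]

```text
time_s: 6.45
ee_pos: [493.1, 173.5, 343.0]
ee_rot: [-180.0, -0.1, 6.3]
force: [0.1, 0.5, -0.2]
gripper_width: 37.5
```

Run:
```python
from h import *
import pickle
s=st(); c=wcal(s); snap('wrist','w5');pickle.dump(c,open('w5.pkl','wb')); snap('scene','sc5'); snap('side','si5'); crop('sc5','sc5a',160,40,310,190,4)
crop('si5','si5a',160,200,310,350,4)
a=cv2.imread('pics/si5a.png');b=cv2.imread('pics/sc5a.png');cv2.imwrite('pics/j5.png',cv2.resize(np.hstack([a,b]),(800,400)))
```

```text
6.45 pos [493.1 173.5 343. ] rot [-1.8e+02 -1.0e-01  6.3e+00] q [ 18.  11.  84.  -0.  85. 102.] F [ 0.1  0.5 -0.2] w 37.5
```

View pics/j5.png

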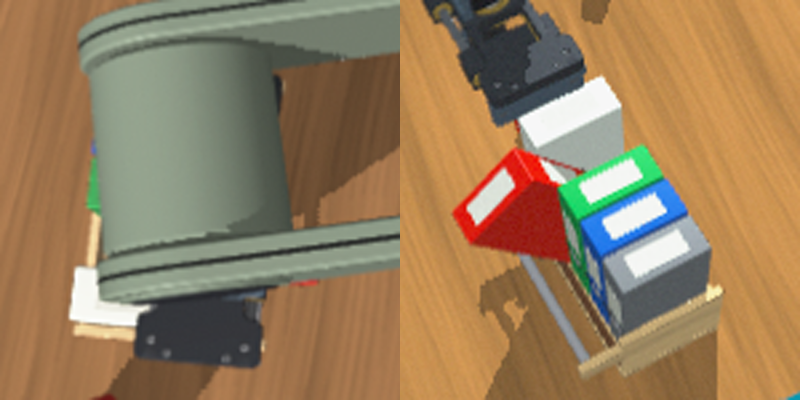

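View pics/w5.png

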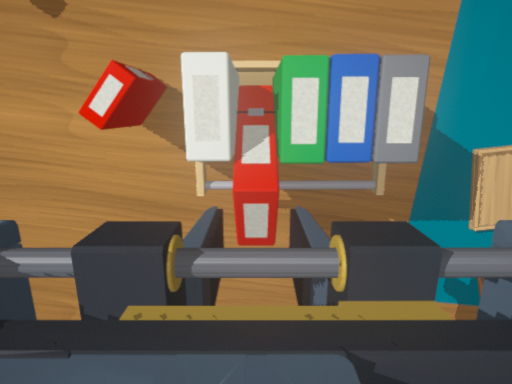

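The red case leans on the rail. In the wrist view its top back edge is at (234–278,185) and its top front edge at (237–275,241). The other four cases stand.

Run:
```python
from h import *
crop('w5','w5a',210,60,300,250,3.1); crop('sc5','sc5b',170,85,250,160,8)
```

```text
(no output)
```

View pics/w5a.png

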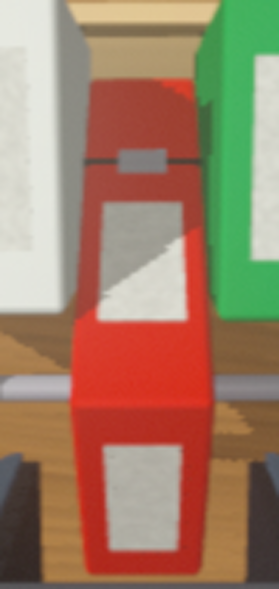

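View pics/sc5b.png

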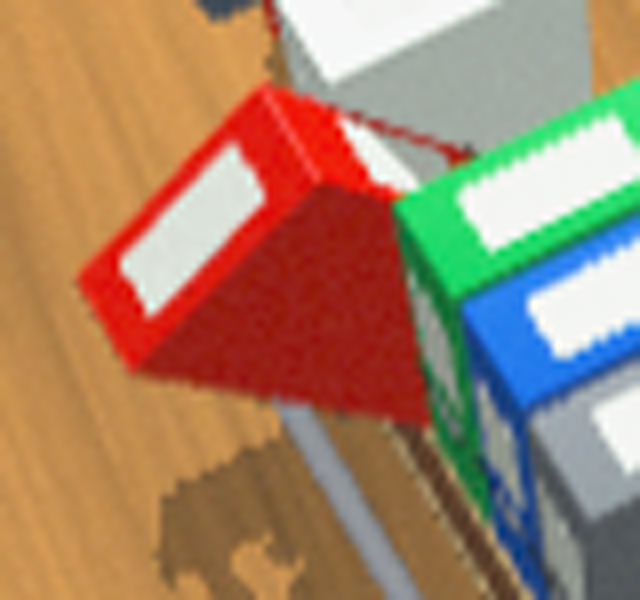

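Run:
```python
from fit import *
import pickle
C['w']=pickle.load(open('w5.pkl','rb'))
w=px([(72,405),(212,403),(90,573),(200,571)],210,60,3.1)
s=px([(265,85),(322,182),(78,275),(135,372)],170,85,8)
L=np.array([(100,22,180),(100,-22,180),(0,22,180),(0,-22,180)],float)
# params: edge point (x,y) of lower front edge mid (z=12), yaw, th
def T(p,L):
    x,y,yaw,th=p; c,s_=np.cos(th),np.sin(th)
    X=L[:,0]*c-L[:,2]*s_; Z=L[:,0]*s_+L[:,2]*c+12; Y=L[:,1]
    return np.c_[x+X*np.cos(yaw)-Y*np.sin(yaw), y+X*np.sin(yaw)+Y*np.cos(yaw), Z]
for cams in (['w'],['scene'],['w','scene']):
    f=lambda p: np.concatenate([(proj(C[n],T(p,L))-np.array({'w':w,'scene':s}[n])).ravel() for n in cams])
    r=least_squares(f,[512,176,.1,.64]); print(cams,r.x.round(3),np.abs(r.fun).max().round(2))
    for h in (150,160): print(h,T(r.x,np.array([[50,0,h]])).round(1))
```

```text
['w'] [5.19975e+02 1.76835e+02 1.21000e-01 6.47000e-01] 1.37
150 [[469.7 170.7 161.8]]
160 [[463.8 170.  169.8]]
['scene'] [5.23419e+02 1.74536e+02 7.90000e-02 6.58000e-01] 0.69
150 [[471.5 170.4 161.3]]
160 [[465.4 169.9 169.2]]
['w', 'scene'] [5.19913e+02 1.76537e+02 1.17000e-01 6.46000e-01] 1.51
150 [[469.9 170.7 161.9]]
160 [[463.9 170.  169.9]]
```

play_rows:
  increments:
    - [-20,-2,0,0,0]
    - [-8.5,-1.5,-20,0,0]
    - [0,0,-20,0,0]
    - [0,0,-20,0,0]
    - [0,0,-30,0,0]
    - [0,0,-30,0,0]
    - [0,0,-30,0,0]
    - [0,0,-20,0,0]
    - [0,0,-8,0,0]
    - [0,0,0,0,0]
  newtons: 20

```text
time_s: 7.85
ee_pos: [465.8, 170.1, 163.5]
ee_rot: [180.0, 0.1, 6.2]
force: [0.7, 0.4, -0.0]
gripper_width: 91.1
```

Run:
```python
from h import *
import pickle
s=st(); c=wcal(s); snap('wrist','w6'); snap('scene','sc6'); crop('sc6','sc6a',150,60,260,170,5)
a=cv2.resize(cv2.imread('pics/w6.png'),(440,330));b=cv2.resize(cv2.imread('pics/sc6a.png'),(330,330));cv2.imwrite('pics/j6.png',np.hstack([a,b]))
```

```text
7.85 pos [465.8 170.1 163.5] rot [1.8e+02 1.0e-01 6.2e+00] q [ 19.  14. 105.  -0.  60. 103.] F [ 0.7  0.4 -0. ] w 91.1
```

View pics/j6.png

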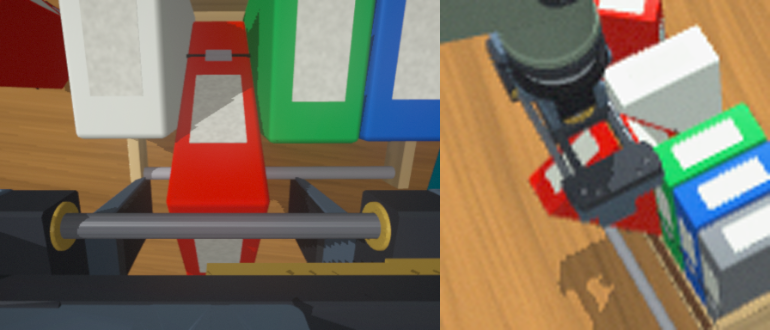

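The jaws straddle the red case centrally, so I close them.

play_rows:
  increments:
    - [0,0,0,0,0.4]
    - [0,0,0,0,0.5]
    - [0,0,0,0,1]
    - [0,0,0,0,1]
    - [0,0,0,0,1]
    - [0,0,0,0,1]
    - [0,0,0,0,1]
  newtons: 30

```text
time_s: 8.82
ee_pos: [465.6, 170.0, 164.0]
ee_rot: [180.0, -0.0, 6.2]
force: [-0.3, -0.7, 0.2]
gripper_width: 43.9
```

play_rows:
  increments:
    - [0,0,4,0,1]
    - [0,0,8,0,1]
    - [0,0,12,0,1]
    - [0,0,12,0,1]
    - [0,0,0,0,1]

```text
time_s: 9.45
ee_pos: [466.4, 170.4, 201.5]
ee_rot: [-180.0, -0.2, 6.2]
force: [-0.3, 0.1, -4.5]
gripper_width: 43.9
```

Run:
```python
from h import *
s=st(); snap('wrist','w7'); snap('scene','sc7'); crop('sc7','sc7a',150,60,260,170,5)
a=cv2.resize(cv2.imread('pics/w7.png'),(440,330));b=cv2.resize(cv2.imread('pics/sc7a.png'),(330,330));cv2.imwrite('pics/j7.png',np.hstack([a,b]))
```

```text
9.45 pos [466.4 170.4 201.5] rot [-180.    -0.2    6.2] q [ 19.  12. 102.  -0.  65. 103.] F [-0.3  0.1 -4.5] w 43.9
```

View pics/j7.png

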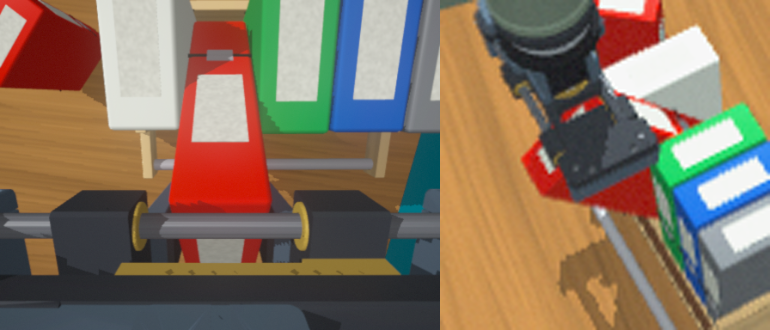

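play_rows:
  increments:
    - [0,0,15,0,1]
    - [0,0,25,0,1]
    - [0,0,25,0,1]
    - [0,0,25,0,1]
    - [0,0,25,0,1]
    - [0,0,25,0,1]
    - [0,0,12,0,1]
    - [-10,-1,0,0,1]
    - [-20,-2,0,0,1]
    - [-30,-3,0,0,1]
    - [-30,-3,0,0,1]
    - [-15,-1,0,0,1]
    - [0,0,0,0,1]

```text
time_s: 11.18
ee_pos: [359.4, 159.9, 352.0]
ee_rot: [180.0, -0.0, 6.3]
force: [0.4, -0.3, -3.7]
gripper_width: 43.9
```

Run:
```python
from h import *
s=st(); snap('wrist','w8'); snap('scene','sc8'); crop('sc8','sc8a',100,60,290,250,4)
a=cv2.resize(cv2.imread('pics/w8.png'),(440,330));b=cv2.resize(cv2.imread('pics/sc8a.png'),(330,330));cv2.imwrite('pics/j8.png',np.hstack([a,b]))
```

```text
11.18 pos [359.4 159.9 352. ] rot [180.   -0.    6.3] q [ 22.  -2.  97.  -0.  85. 106.] F [ 0.4 -0.3 -3.7] w 43.9
```

View pics/j8.png

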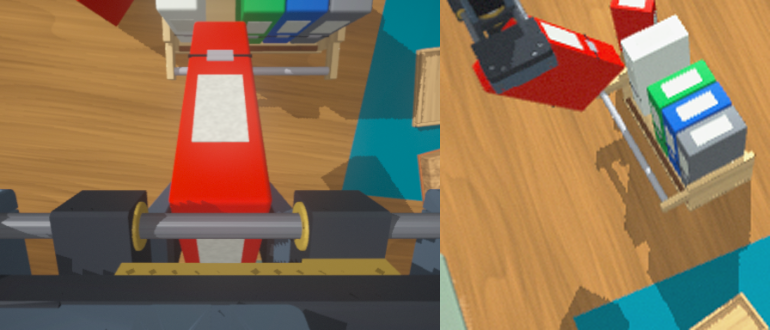

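play_rows:
  increments:
    - [0,-15,0,0,1]
    - [0,-30,0,0,1]
    - [0,-40,0,0,1]
    - [0,-40,0,0,1]
    - [5,-40,0,0,1]
    - [15,-40,0,1,1]
    - [20,-40,0,1,1]
    - [25,-40,0,1,1]
    - [25,-40,-10,1,1]
    - [20,-30,-20,1,1]
    - [12,-15,-30,1,1]
    - [4.5,-6,-30,1,1]
    - [0,0,-30,0,1]
    - [0,0,-20,0,1]
    - [0,0,0,0,1]
    - [0,0,0,0,1]

```text
time_s: 13.28
ee_pos: [487.6, -216.9, 212.7]
ee_rot: [179.9, -0.1, 13.2]
force: [-0.1, 0.3, -4.0]
gripper_width: 43.9
```

Run:
```python
from h import *
s=st(); snap('side','si9'); snap('scene','sc9'); crop('sc9','sc9a',180,180,340,340,4); crop('si9','si9a',190,70,350,230,4)
a=cv2.imread('pics/si9a.png');b=cv2.imread('pics/sc9a.png');cv2.imwrite('pics/j9.png',cv2.resize(np.hstack([a,b]),(800,400)))
```

```text
13.28 pos [ 487.6 -216.9  212.7] rot [ 1.799e+02 -1.000e-01  1.320e+01] q [-25.  15.  96.  -0.  68.  52.] F [-0.1  0.3 -4. ] w 43.9
```

View pics/j9.png

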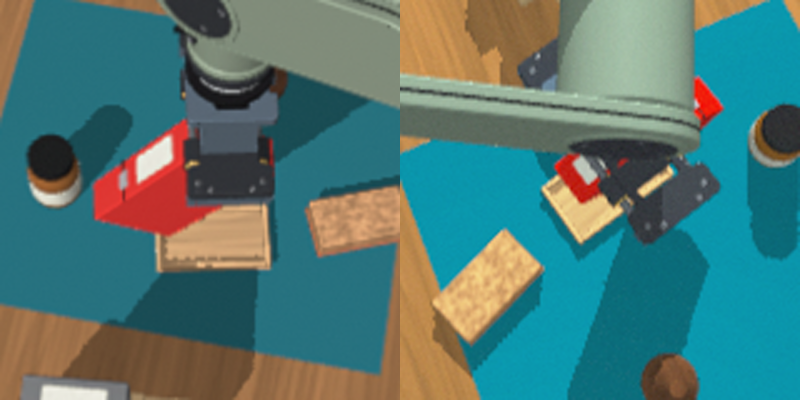

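The case hangs tilted over the tray at (215,240). I ease the grip so it swings upright about the pads.

play_rows:
  increments:
    - [0,0,0,0,1]
    - [0,0,0,0,1]
    - [0,0,0,0,1]
  newtons: 14

```text
time_s: 13.75
ee_pos: [487.1, -215.9, 212.2]
ee_rot: [180.0, -0.0, 13.2]
force: [-0.6, -0.4, -4.1]
gripper_width: 44.1
```

play_rows:
  increments:
    - [0,0,0,0,1]
    - [0,0,0,0,1]
    - [0,0,0,0,1]
  newtons: 9

```text
time_s: 14.12
ee_pos: [487.0, -215.9, 211.9]
ee_rot: [180.0, 0.0, 13.2]
force: [-0.3, 0.3, -5.2]
gripper_width: 44.0
```

Run:
```python
from h import *
s=st(); snap('side','si10'); crop('si10','si10a',190,70,350,230,3);
```

```text
14.12 pos [ 487.  -215.9  211.9] rot [180.    0.   13.2] q [-25.  15.  97.  -0.  68.  52.] F [-0.3  0.3 -5.2] w 44.0
```

View pics/si10a.png

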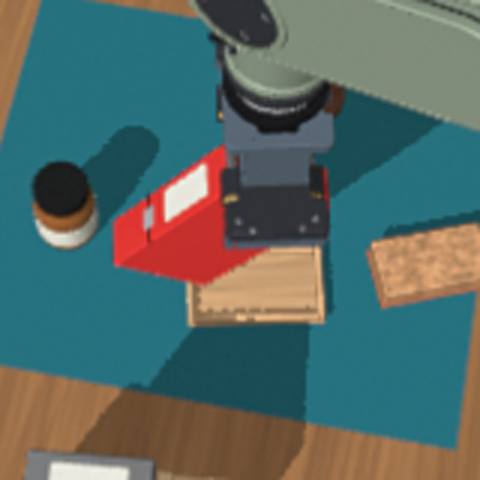

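play_rows:
  increments:
    - [0,0,0,0,1]
    - [0,0,0,0,1]
    - [0,0,0,0,1]
  newtons: 6.5

```text
time_s: 14.55
ee_pos: [487.0, -215.9, 211.9]
ee_rot: [180.0, 0.0, 13.2]
force: [-0.3, -0.9, -4.7]
gripper_width: 44.0
```

Run:
```python
from h import *
s=st(); snap('side','si11'); crop('si11','si11a',190,70,350,230,3);
```

```text
14.55 pos [ 487.  -215.9  211.9] rot [180.    0.   13.2] q [-25.  15.  97.  -0.  68.  52.] F [-0.3 -0.9 -4.7] w 44.0
```

View pics/si11a.png

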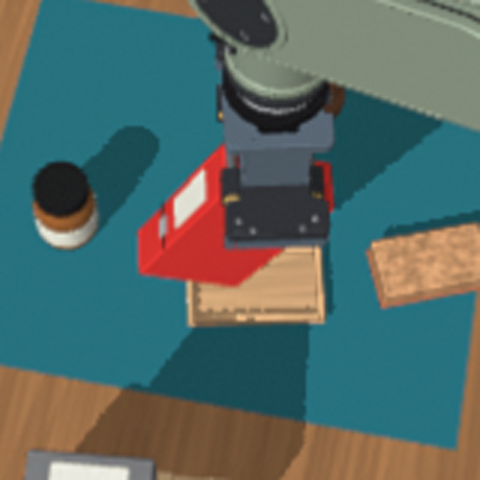

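play_rows:
  increments:
    - [0,0,0,0,1]
    - [0,0,0,0,1]
    - [0,0,0,0,1]
    - [0,0,0,0,1]
  newtons: 5.5

```text
time_s: 15.1
ee_pos: [487.0, -215.9, 212.0]
ee_rot: [180.0, -0.0, 13.2]
force: [-0.2, 0.5, -4.0]
gripper_width: 43.9
```

Run:
```python
from h import *
s=st(); snap('side','si12'); crop('si12','si12a',190,70,350,230,3);
```

```text
15.1 pos [ 487.  -215.9  212. ] rot [180.   -0.   13.2] q [-25.  15.  97.  -0.  68.  52.] F [-0.2  0.5 -4. ] w 43.9
```

View pics/si12a.png

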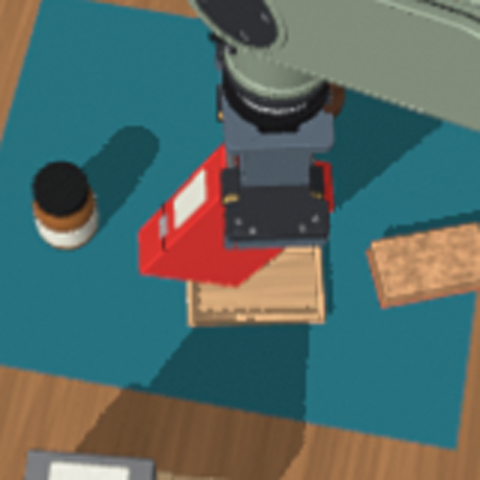

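play_rows:
  increments:
    - [0,0,-10,0,1]
    - [0,0,-10,0,1]
    - [0,0,0,0,1]
    - [0,0,0,0,1]
  newtons: 4.7

```text
time_s: 15.65
ee_pos: [487.0, -215.9, 191.8]
ee_rot: [-180.0, 0.0, 13.2]
force: [-0.9, -0.0, -3.6]
gripper_width: 43.5
```

Run:
```python
from h import *
s=st(); snap('side','si13'); crop('si13','si13a',190,70,350,230,3);
```

```text
15.65 pos [ 487.  -215.9  191.8] rot [-180.     0.    13.2] q [-25.  16.  98.  -0.  66.  52.] F [-0.9 -0.  -3.6] w 43.5
```

View pics/si13a.png

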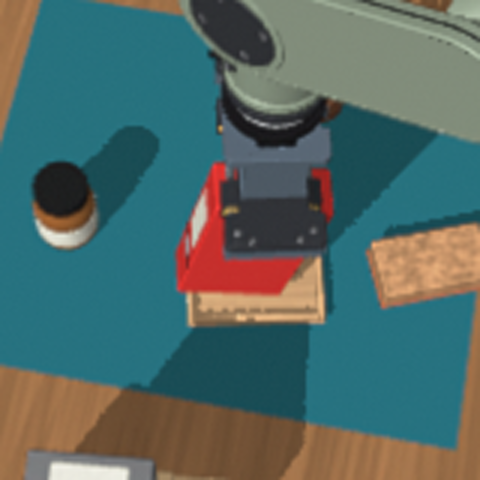

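play_rows:
  increments:
    - [0,0,0,0,1]
    - [0,0,0,0,1]
    - [0,0,0,0,1]
  newtons: 4.2

```text
time_s: 16.08
ee_pos: [487.1, -215.9, 192.1]
ee_rot: [180.0, -0.0, 13.2]
force: [0.1, -0.1, -4.4]
gripper_width: 43.9
```

Run:
```python
from h import *
s=st(); snap('side','si14'); crop('si14','si14a',220,100,320,200,6);
```

```text
16.07 pos [ 487.1 -215.9  192.1] rot [180.   -0.   13.2] q [-25.  16.  98.  -0.  66.  52.] F [ 0.1 -0.1 -4.4] w 43.9
```

View pics/si14a.png

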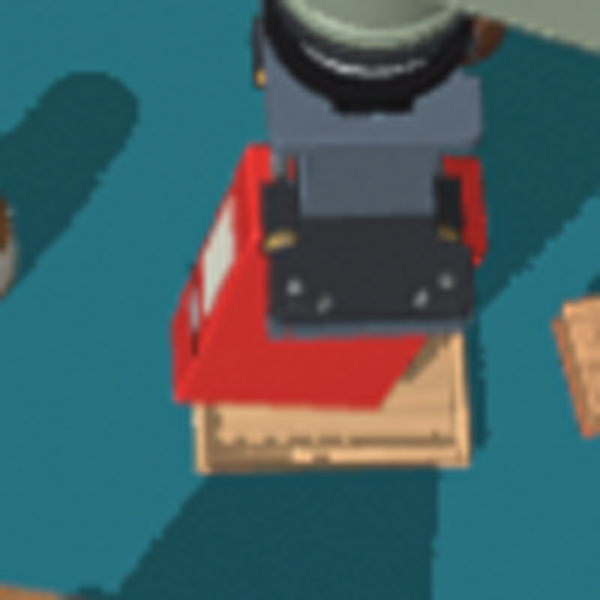

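```bash
cat > tilt.py <<'E'
from fit import *
def tilt(P,L,pos,yaw,dx0=0,cam='side'):
    # P pixels of local points L ; fit th,h and a along-x offset g (grip at local (g,0,h))
    L=np.array(L,float)
    def f(p,ret=False):
        th,h,g=p; c,s=np.cos(th),np.sin(th)
        X=(L[:,0]-g)*c-(L[:,2]-h)*s; Z=(L[:,0]-g)*s+(L[:,2]-h)*c+pos[2]+5
        W=np.c_[pos[0]+X*np.cos(yaw)-L[:,1]*np.sin(yaw),pos[1]+X*np.sin(yaw)+L[:,1]*np.cos(yaw),Z]
        if ret: return W
        return np.r_[(proj(C[cam],W)-np.array(P)).ravel(), (h-160)/5, (g-50)/5]
    r=least_squares(f,[.3,160,50]); return r.x,r.fun,f(r.x,True)
E
python3 - <<'E'
from tilt import *
P=px([(175,402),(382,408)],220,100,6)
x,r,W=tilt(P,[(100,22,0),(0,22,0)],[487.1,-215.9,192],np.radians(13.2)); print(x,r.round(1),W.round(1))
E
```

```text
[  0.16359721 158.23449727  50.14231471] [-0.1  0.3  0.1  0.3 -0.4  0. ] [[ 555.1 -177.4   49. ]
 [ 459.  -199.9   32.7]]
```

play_rows:
  increments:
    - [-1,0,-4,0,1]
    - [0,0,-6,0,1]
    - [0,0,-6,0,1]
    - [0,0,-4,0,1]
    - [0,0,-2,0,1]
    - [0,0,-2,0,1]
    - [0,0,-2,0,1]
    - [0,0,0,0,1]
  newtons: 4.2

```text
time_s: 17.12
ee_pos: [487.8, -216.1, 167.8]
ee_rot: [179.9, -0.3, 13.2]
force: [1.7, 2.5, 6.1]
gripper_width: 44.0
```

Run:
```python
from h import *
s=st(); snap('side','si15'); crop('si15','si15a',220,100,320,200,6);
```

```text
17.12 pos [ 487.8 -216.1  167.8] rot [179.9  -0.3  13.2] q [-25.  17. 101.   0.  62.  52.] F [1.7 2.5 6.1] w 44.0
```

View pics/si15a.png

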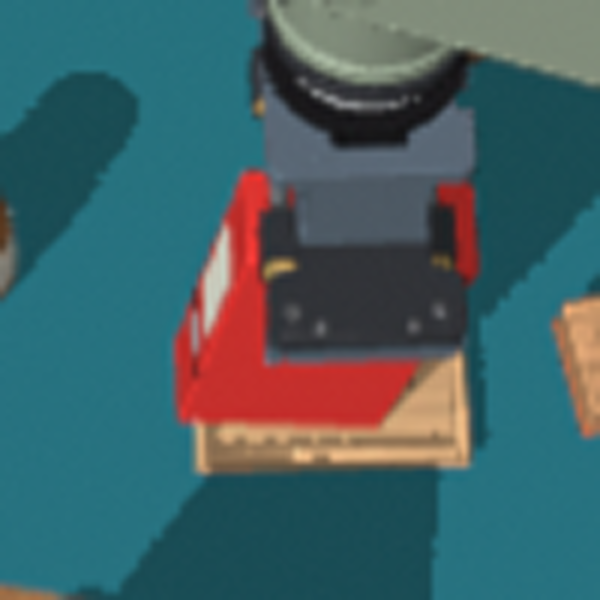

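Run:
```python
from tilt import *
P=px([(178,421),(382,427)],220,100,6)
x,r,W=tilt(P,[(100,22,0),(0,22,0)],[487.8,-216.1,168],np.radians(13.2)); print(x,r.round(1),W.round(1))
yaw=np.radians(13.4); d=W[:,:2]-[485.8,-215.8]; print('in tray frame', np.c_[d[:,0]*np.cos(yaw)+d[:,1]*np.sin(yaw), -d[:,0]*np.sin(yaw)+d[:,1]*np.cos(yaw)].round(1))
```

```text
[1.51870218e-01 1.58769048e+02 5.02861003e+01] [-0.1  0.3  0.   0.1 -0.2  0.1] [[ 554.  -178.    23.6]
 [ 457.8 -200.5    8.5]]
in tray frame [[ 75.1  21. ]
 [-23.7  21.3]]
```

play_rows:
  increments:
    - [0,0,5,0,1]
    - [0,0,6,0,1]
    - [-6,-1.4,0,0,1]
    - [-10,-2.4,0,0,1]
    - [-9,-2.2,0,0,1]
    - [0,0,-5,0,1]
    - [0,0,-5,0,1]
    - [0,0,0,0,1]
  newtons: 4.5

```text
time_s: 18.18
ee_pos: [461.7, -221.9, 167.0]
ee_rot: [180.0, -0.1, 13.2]
force: [0.1, 1.1, -2.6]
gripper_width: 44.3
```

Run:
```python
from h import *
s=st(); snap('side','si16'); crop('si16','si16a',220,100,320,200,6);
```

```text
18.18 pos [ 461.7 -221.9  167. ] rot [ 1.80e+02 -1.00e-01  1.32e+01] q [-27.  15. 103.   0.  61.  50.] F [ 0.1  1.1 -2.6] w 44.3
```

View pics/si16a.png

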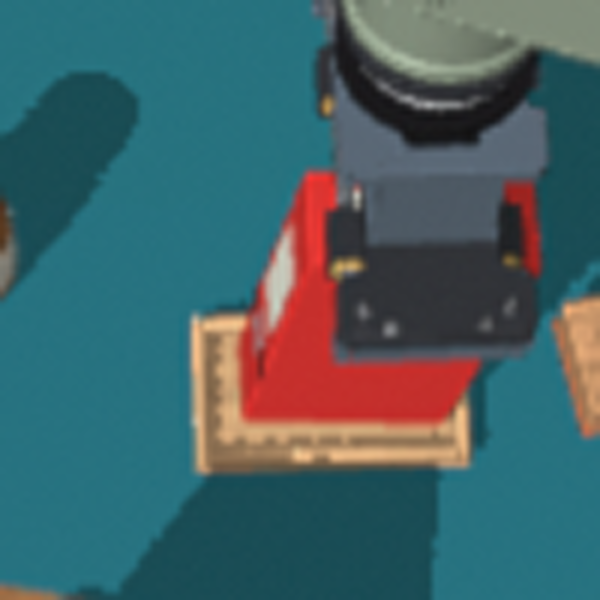

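Run:
```python
from tilt import *
P=px([(243,417),(446,422)],220,100,6)
x,r,W=tilt(P,[(100,22,0),(0,22,0)],[461.7,-221.9,167],np.radians(13.2)); print(x,r.round(1),W.round(1))
yaw=np.radians(13.4); d=W[:,:2]-[485.8,-215.8]; print('in tray frame', np.c_[d[:,0]*np.cos(yaw)+d[:,1]*np.sin(yaw), -d[:,0]*np.sin(yaw)+d[:,1]*np.cos(yaw)].round(1))
```

```text
[1.28373008e-01 1.56340832e+02 5.04842328e+01] [-0.2  0.7  0.1  0.4 -0.7  0.1] [[ 524.  -184.7   23.3]
 [ 427.4 -207.3   10.5]]
in tray frame [[ 44.3  21.4]
 [-54.8  21.8]]
```

play_rows:
  increments:
    - [0,0,-1.5,0,1]
    - [2.5,0.6,-0.5,0,1]
    - [3,0.7,-0.7,0,1]
    - [3,0.7,-0.7,0,1]
    - [3,0.7,-0.7,0,1]
    - [3,0.7,-0.7,0,1]
    - [3,0.7,-0.7,0,1]
    - [2,0.5,-0.5,0,1]
    - [0,0,0,0,1]
  newtons: 4.5

```text
time_s: 19.35
ee_pos: [480.6, -217.4, 160.6]
ee_rot: [180.0, 0.0, 13.2]
force: [0.9, 0.2, 1.1]
gripper_width: 43.8
```

Run:
```python
from h import *
s=st(); snap('side','si17'); crop('si17','si17a',220,100,320,200,6);
```

```text
19.35 pos [ 480.6 -217.4  160.6] rot [180.    0.   13.2] q [-26.  17. 102.  -0.  61.  51.] F [0.9 0.2 1.1] w 43.8
```

View pics/si17a.png

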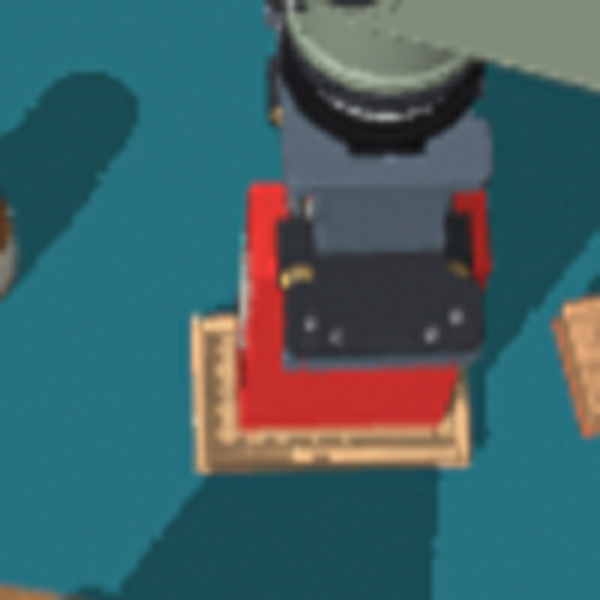

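Run:
```python
from tilt import *
P=px([(240,430),(441,427)],220,100,6)
x,r,W=tilt(P,[(100,22,0),(0,22,0)],[480.6,-217.4,160.6],np.radians(13.2)); print(x,r.round(1),W.round(1))
yaw=np.radians(13.4); d=W[:,:2]-[485.8,-215.8]; print('in tray frame', np.c_[d[:,0]*np.cos(yaw)+d[:,1]*np.sin(yaw), -d[:,0]*np.sin(yaw)+d[:,1]*np.cos(yaw)].round(1))
```

```text
[1.49667448e-02 1.58268200e+02 5.05872463e+01] [-0.4  0.6  0.4  0.1 -0.3  0.1] [[ 526.  -184.2    8.1]
 [ 428.6 -207.     6.6]]
in tray frame [[ 46.4  21.5]
 [-53.6  21.8]]
```

play_rows:
  increments:
    - [1.5,0.3,-0.5,0,1]
    - [1,0.2,-0.5,0,1]
    - [0,0,0,0,1]
    - [0,0,0,0,0.45]
    - [0,0,0,0,0.3]
    - [0,0,0,0,0]
    - [0,0,0,0,0]
    - [0,0,0,0,0]
    - [0,0,5,0,0]
    - [0,0,20,0,0]
    - [0,0,40,0,0]
    - [0,0,50,0,0]
    - [0,0,50,0,0]
    - [-30,30,30,0,0]
    - [-50,30,0,0,0]
    - [-40,50,0,0,0]
    - [0,0,0,0,0]
    - [0,0,0,0,0]

```text
time_s: 21.65
ee_pos: [364.4, -108.3, 355.6]
ee_rot: [179.9, -0.1, 13.3]
force: [0.8, 0.2, 0.0]
gripper_width: 91.0
```

Run:
```python
from h import *
s=st(); snap('side','si18'); snap('scene','sc18')
a=cv2.imread('pics/si18.png');b=cv2.imread('pics/sc18.png');cv2.imwrite('pics/j18.png',cv2.resize(np.vstack([a,b]),(400,600)))
crop('si18','si18a',200,70,360,200,4); crop('sc18','sc18a',190,190,350,320,4)
```

```text
21.65 pos [ 364.4 -108.3  355.6] rot [ 1.799e+02 -1.000e-01  1.330e+01] q [-18.  -3.  97.  -0.  86.  58.] F [0.8 0.2 0. ] w 91.0
```

View pics/j18.png

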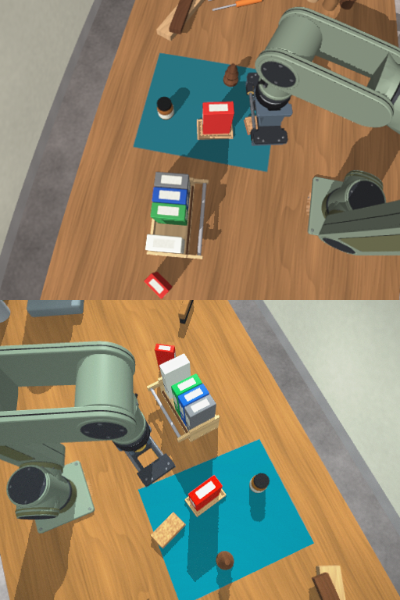

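View pics/si18a.png

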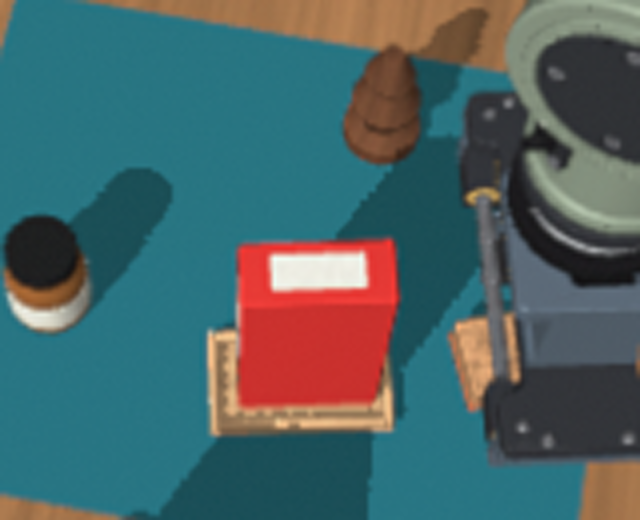

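View pics/sc18a.png

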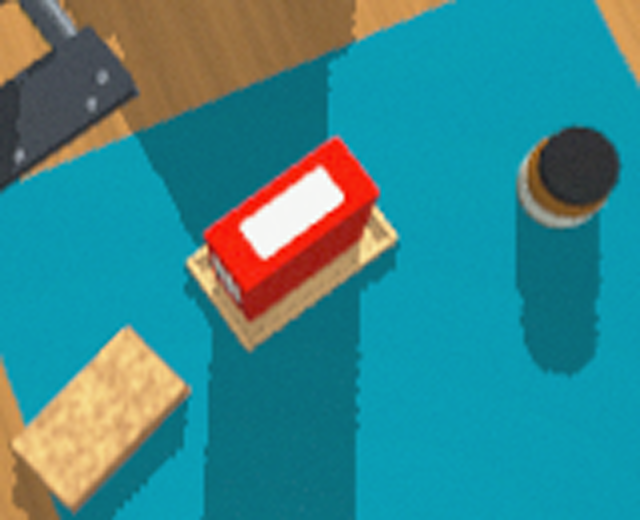

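Run:
```python
from fit import *
S=px([(205,235),(336,137),(380,190),(250,290)],190,190,4)
D=px([(397,303),(238,305),(238,245),(397,240)],200,70,4)
A=[(-50,22,186),(50,22,186),(50,-22,186),(-50,-22,186)]
for o in ([('scene',A,S)],[('side',A,D)]):
    q,r=fit(o,[483,-217,.2]); print(q[:2].round(1),np.degrees(q[2]).round(1),np.abs(r).max().round(2))
crop('sc18','r1',180,45,300,195,4);crop('sc0','r0',180,45,300,195,4)
a=cv2.imread('pics/r0.png');b=cv2.imread('pics/r1.png');cv2.imwrite('pics/r.png',cv2.resize(np.hstack([a,b]),(800,500)))
```

```text
[ 482.6 -218.7] 14.3 1.12
[ 482.4 -215.5] 12.1 0.57
```

View pics/r.png

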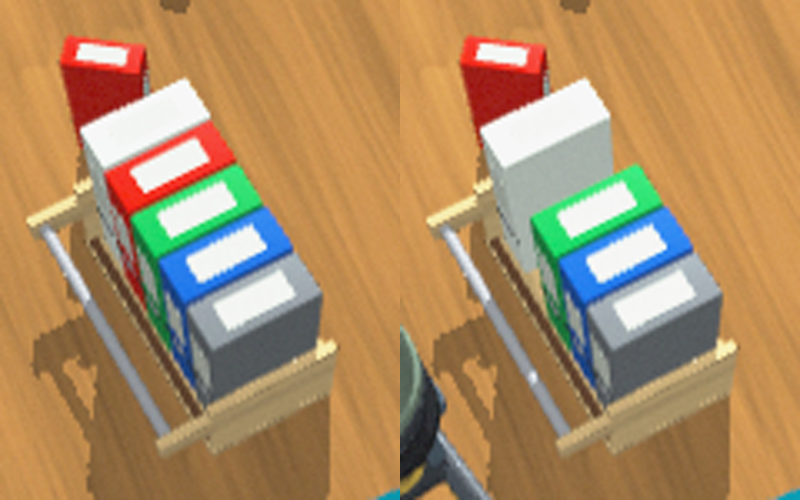

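The before and after pictures show the four other cases and the decoy unmoved. The red case's top, fitted at 186 mm height, lies over its base in both views: it stands upright in the tray.

```bash
python3 -c "
from h import *
print(env.job_done()); st()"
```

```text
the job is handed in; nothing more can be done
None
the job is handed in; nothing more can be done
```

The red case is standing upright in the wooden tray, and I handed the job in at about 21.8 s of the 67 s allowed.

**What I did:** I tipped the red case (second from the white end) forward from behind until it leaned on the rail at about 0.65 rad. I then gripped it by its sides, lifted it out still tilted, and carried it to the tray. There I eased the grip so it swung towards upright.

**One correction:** the first touchdown jammed, with the case still tilted about 0.15 rad and pressing with about 10 N. I lifted it, shifted it back about 26 mm, set its front edge down and turned it upright about that edge before releasing it.

**Last checks:**
- **Red case:** both cameras put it upright and inside the tray walls, centred about 3 mm from the tray's centre. The two views disagree by about 3 mm in y and 2° in yaw, roughly the calibration error.
- **Other cases and bystanders:** the four remaining cases and the small red decoy look unmoved against the first picture. The jar, finial and sanding block appear in place by eye; I did not measure them.
- **Robot:** the gripper was open and clear of everything, with the wrist force under 1 N.

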